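# Free the decapper's ratchet pawl with the release rod and lower its head

### The arm

A 6-joint arm with a two-finger parallel gripper is mounted at the origin on the work surface. World frame = base frame: x ahead of the robot, y to its left, z up, the work surface at z = 0. Lengths are in m, angles in rad, forces in N, time in s.
With the tool pointing down it reaches from about 0.425 to 0.95 m from the base axis. Payload 3.5 kg.
Tool frame: the origin (TCP) lies at the very end of the fingers, on their centre line; the grasp point (between the pads) lies 19 mm behind it; z points along the fingers, y is the line along which they close (so a half turn about z gives the same grasp; the last joint's range is limited). The gripper opens to 85 mm and grips with 20 to 120 N. Pads are 22 mm wide; open, the fingers measure 114 mm over their backs; the gripper's body (76 mm by 85 mm) begins 54 mm behind the grasp point. The pads swing forward as they close: fully open they stand 13 mm farther back than shut.
Start: joints at [-1.339, 0.286, 1.577, -0, 1.279, -0.15], TCP at [0.252, -0.626, 0.231] pointing down, gripper open.
Joint ranges: [-2.77, 2.77], [-0.9, 2.22], [0.21, 2.48], [-1.53, 4.67], [0.24, 2.81], [-2.84, 2.84]. Speed limits (rad/s): [2.79, 2.79, 3.14, 3.14, 3.14, 3.14].

### API

Orientations are given as a unit quaternion [x, y, z, w].
In Python, from plant import ctrl, optics, sign_off gives the robot as it stands.
- The arm moves only by the shell command python3 -m creep 'ROWS' [FORCE]. ROWS is JSON, a list of rows, each an object of numbers: "x", "y", "z": the shift along the tool's x, y, z in mm; "rx", "ry", "rz": the turn, a rotation vector about the tool's x, y, z in degrees; "grip": the opening, from 0 (shut) to 1 (fully open). In form: [{"x": .., "y": .., "z": .., "rx": .., "ry": .., "rz": .., "grip": ..}, ...]. A call has exactly 10 rows; each row shifts and turns the commanded pose from where the row before left it, along the tool's axes as they then stand; what a row does not reach is not made up. A row lasts 1/12 s, in which the tool goes at most 41.7 mm and 7.16 degrees, less where a joint would pass 70% of its speed; a pose out of reach is approached as far as the arm can. A call with a gripper value outside its range is refused whole. The fingers move at their own pace and stop on an object; FORCE is the grip in N (left out, the last holds). Time passes only in rows, so rows that do not move let the fingers close, or fill a call up. It gives the time, the measured TCP pose, the force, the opening and the grip force at its end, in the units of the state.
- ctrl.get_state(): the state, without advancing time (a new reading comes with each control period).
- optics.read_camera(name): name is "side" or "top"; returns a dict with "color" (400x640x3 uint8, blue, green, red), "K" (3x3 intrinsics, pixels), "R" (3x3) and "t" (3): a world point X has camera coordinates R X + t. Camera axes: x right, y down, z forward; pixel columns grow to the right and rows downward; lengths in m; the calibration is good to about 2 mm. A picture is of the moment at which its call begins. There is no depth.
- sign_off(): hands the job in; it is judged then, once.
The state is a dict: "time": time; "qpos": joint angles; "dq": joint speeds; "joint_efforts": joint torques, N m; "eef_pos": TCP position; "tcp_rot": TCP orientation; "contact_force": force on the tool from outside, world axes, zero at the start; "wrist_torque": the same for the moment, N m; "opening": opening from 0.0 (shut) to 1.0 (fully open); "finger_force": force on a finger pad.
Only numpy, scipy, OpenCV 4.12 (cv2) and the standard library are available. Lean on these libraries where they do the work, as an engineer would, in place of code of your own. Each camera call takes 0.05 s, during which the arm holds its last target. There are 200 camera calls.

### The job

The head of the tube decapper is parked up on its ratchet column. Take the release rod from the black pad and flick it up under the pawl's tab - only the rod may touch the pawl - so that the pawl is thrown right over and stays clear of the rack, then draw the head down by its handle, without slamming it, until it is fully down over the tube caps. Leave the rod laid (not dropped) back on the pad and the other things on the bench where they are.

Things in the scene. Friction and masses are not known exactly. Their poses are not given: they have to be found in the camera images.
- stand: Bench decapper, fixed. White base plate x -85..85, y -75..195 mm, 18 mm thick; aluminium column 36 x 40 mm, top at 313 mm, steel sawtooth rack (14 mm pitch, 9 mm deep) down its -y face; on the +y side a nest of 8 capped tubes (tops at 104 mm) with the head above (y 50..190 mm); the pawl is on the -y side. Origin: on the bench under the column's axis; z up.
- head (a joint): Height of head and carriage above their lowest position, m: 0 = fully down on the stop, over the caps; at most 0.10. Slides straight up and down. Counterbalanced; a drag brake holds it where it is left; pushing it down takes 2 to 6 N with the pawl off. With the pawl in the rack it goes up but not down (it sinks at most 14 mm to the next tooth, then is blocked).
- head_grip (a point): Middle of the head's handle: a black round bar 18 mm thick, 124 mm long, level along the stand's y, on two posts 108 mm apart; at stand x 0, y 120, z 217 mm + head travel. Its underside is 36 mm above the flat top of the white head (120 x 136 x 62 mm). Moves with the head; axes as the stand.
- pawl_turn (a joint): Angle of the pawl about its pin, rad: 0 = fully in the rack (it rests at 0 to 0.15, by the tooth under it), grows as the tab is lifted; 1.36 = thrown right over, its stop. Works by its own weight: let go below about 1.1 it falls back in, past that it falls over to its stop and stays. A few N under the tab lift it; a nose bearing on a tooth first nudges the head up by up to 3 mm.
- pawl_pin (a point): Middle of the pawl's pin on the carriage, along the stand's x: at stand x 0, y -54, z 125 mm + head travel. Two steel cheek plates stand beside the pawl, outer faces 27 mm either side of the middle, reaching out to y = -68 mm and up to 14 mm above the pin. Axes as the stand.
- pawl_tab (a point): Middle of the pawl's tab: a flat dark steel paddle 34 mm wide (stand's x), 30 mm long, 9 mm thick, at the outer end of the pawl's tail, 48 mm from the pin. At pawl angle 0 the tail points to the stand's -y and 30 degrees up; at 1.36 rad it stands up, leaning 18 degrees towards the column. Clear space above it, and below down to the base. Turns with the pawl.
- pawl: The whole pawl (dark steel, hub 24 mm across on the pin, nose below it on the rack side). Origin at the middle of its pin; axes as the stand at pawl angle 0.
- rod: Release rod, 200 mm long, 0.23 kg: a square aluminium handle 26 x 26 x 90 mm with a round steel shaft 10 mm thick and 110 mm long on its +x end. Origin at the middle of the handle, on the axis; x along the shaft towards the tip. It balances 29 mm ahead of the origin. It starts flat on the pad, origin 13 mm above the pad's top.
- rod_tip (a point): Free end of the rod's shaft, on its axis, 155 mm from the rod's origin.
- pad: Black rubber pad 250 (x) x 160 (y) mm, 3 mm thick, fixed on the bench. Origin: centre of its underside.
- tube_rack: Bystander: white wire tube rack 200 x 75 mm, 90 mm high with its tubes, loose. Origin: centre of its underside.
- reagent: Bystander: amber reagent bottle 46 mm across, 85 mm high, loose. Origin: centre of its underside.
- carrier: Bystander: black five-tube carrier 130 x 26 mm, 106 mm high, loose. Origin: centre of its underside.

How it is judged:
On the way, in this order (a step that is already met when the one before it is completed fails the run):
1. the pawl is thrown right over, clear of the rack, with the head still up (value of joint pawl_turn above 1.2 rad and value of joint head above 0.03 m), for 0.3 s.
2. the head is fully down over the caps (value of joint head below 0.004 m), for 0.2 s.
At the end, for the whole second after the job is handed in: Head fully down (head below 0.004 m), pawl still thrown off (pawl_turn above 1.2 rad); rod flat and at rest on the pad, the middle of its handle within 120 mm (x) and 75 mm (y) of the pad's middle and lower than 24 mm above the bench (value of joint head below 0.004 m and value of joint pawl_turn above 1.2 rad and x of rod in the frame of pad between -0.12 and 0.12 m and y of rod in the frame of pad between -0.075 and 0.075 m and height (world z) of rod below 0.024 m and angle between rod's own x axis and vertical between 1.4 and 1.74 rad and linear speed of rod below 0.02 m/s); the robot touches nothing.
It fails at once if the robot itself touches the pawl (more than 1 N) (contact force between any of the fingers, the arm and pawl above 1 N).
It fails at once if the head is slammed down (faster than 0.3 m/s) (velocity of joint head below -0.3 m/s).
It fails at once if the rod is dropped (falls free at more than 0.6 m/s) (linear speed of rod above 0.6 m/s and contact force between the fingers and rod below 0.2 N).
It fails at once if a bystander (tube rack, reagent bottle, carrier) is moved more than 30 mm or tipped (distance of any of tube_rack, reagent, carrier from where it was at the start of the episode above 0.03 m or angle between any of reagent, carrier, tube_rack's own z axis and vertical above 0.5 rad).
It also fails if it takes over 64 s, if anything falls off the work surface, if the arm or the gripper's body presses on something with over 40 N, if the wrist force passes 120 N, or if a joint passes its speed limit or range.

## Working session

There is one attempt and no reset: what is moved stays moved. The work goes in short steps, Python scripts to look and compute and a shell command to move; the robot and the scene stay as the last step left them, time stands still between calls to the robot, and variables do not carry over. Pictures are saved under pics/ and viewed, at most 10 in all, crops included, and the job is handed in when it is done.

```bash
ls; mkdir -p pics
python3 - <<'E'
from plant import ctrl, optics
import cv2,pickle
s=ctrl.get_state();print(s)
d={}
for n in("side","top"):
    r=optics.read_camera(n);d[n]=r;cv2.imwrite(f"pics/{n}0.png",r["color"]);print(n,r["K"],r["R"],r["t"])
pickle.dump(d,open("cam0.pkl","wb"))
E
```

```text
pics
{'time': 0.0, 'qpos': array([-1.33897784e+00,  2.87172185e-01,  1.57818380e+00,  3.49480948e-05,
        1.27862165e+00, -1.50025473e-01]), 'dq': array([-5.59883852e-04, -1.25557789e-03, -3.83865313e-05,  8.68694146e-04,
       -8.09380844e-04,  7.65515115e-04]), 'joint_efforts': array([ 4.86814497e-04, -4.05977619e+01, -2.92626768e+01, -1.40222010e-04,
        5.77707877e-03,  3.03940723e-06]), 'eef_pos': array([ 0.25139183, -0.62572454,  0.22993916]), 'tcp_rot': array([ 9.81829954e-01,  1.89759108e-01, -3.20416340e-05, -1.19217786e-03]), 'contact_force': array([-0.41019119, -0.46097497,  0.20372679]), 'wrist_torque': array([-0.02564792, -0.03024587,  0.00496398]), 'finger_force': 0.0, 'opening': 0.9997881349872758}
side [[497.51251865   0.         318.91572869]
 [  0.         497.51251865 203.93623976]
 [  0.           0.           1.        ]] [[-0.5865129  -0.80969081  0.02008518]
 [-0.49859099  0.34139776 -0.79677763]
 [ 0.63828649 -0.47733464 -0.60393873]] [0.37545689 0.37088363 1.1843245 ]
top [[431.74736937   0.         317.50891425]
 [  0.         431.74736937 192.08729495]
 [  0.           0.           1.        ]] [[ 0.00392928 -0.99997756  0.00542513]
 [-0.98849887 -0.00470423 -0.15115507]
 [ 0.1511772  -0.00476881 -0.98849518]] [0.03801076 0.60080646 1.3286217 ]
```

View pics/side0.png

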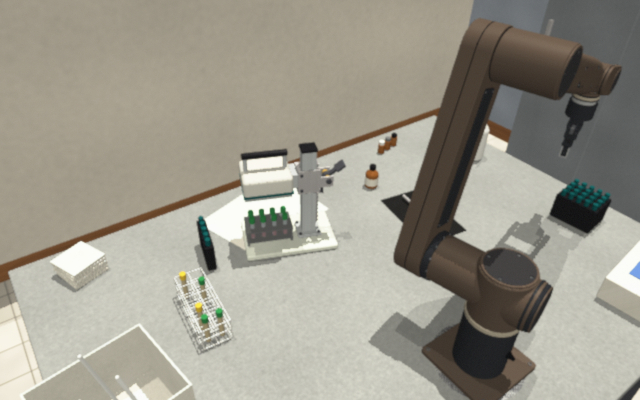

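View pics/top0.png

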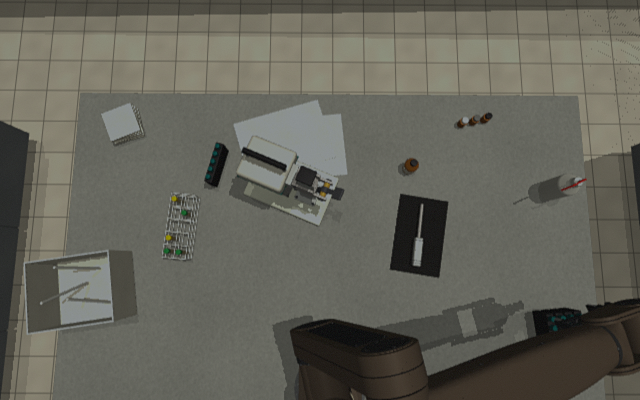

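The top picture shows the pad (418,235) with the rod on it, handle at (417,251) and tip at (421,205). The column top is near (306,175), the handle bar near (263,158) and the tab near (337,193). I'll enlarge both for accuracy.

Run:
```python
import cv2,pickle
d=pickle.load(open("cam0.pkl","rb"))
t=d["top"]["color"];s=d["side"]["color"]
a=cv2.resize(t[120:240,225:365],None,fx=5,fy=5,interpolation=cv2.INTER_CUBIC)
b=cv2.resize(t[185:285,380:460],None,fx=6,fy=6,interpolation=cv2.INTER_CUBIC)
c=cv2.resize(s[135:265,220:400],None,fx=4.4,fy=4.4,interpolation=cv2.INTER_CUBIC)
for n,i in(("a",a),("b",b),("c",c)): cv2.imwrite(f"pics/{n}.png",i); print(i.shape)
```

```text
(600, 700, 3)
(600, 480, 3)
(572, 792, 3)
```

View pics/a.png

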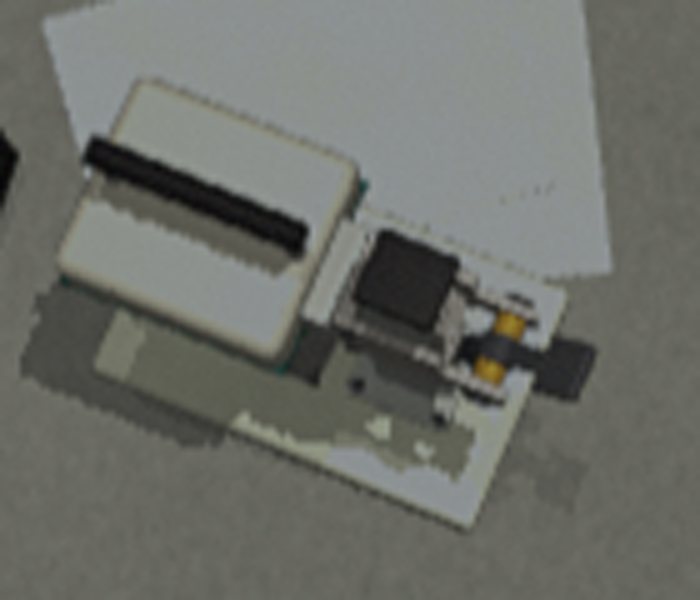

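View pics/b.png

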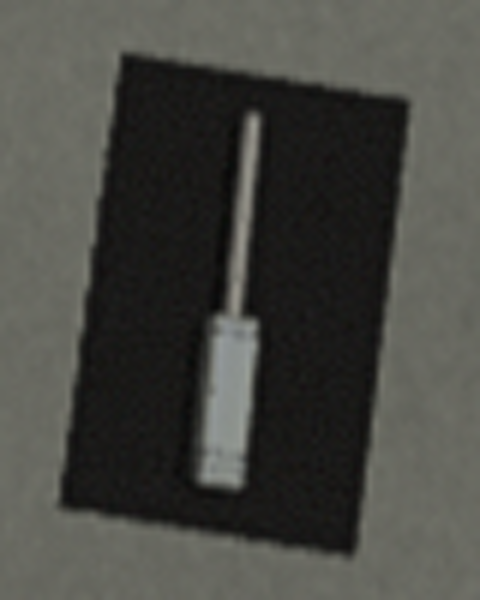

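View pics/c.png

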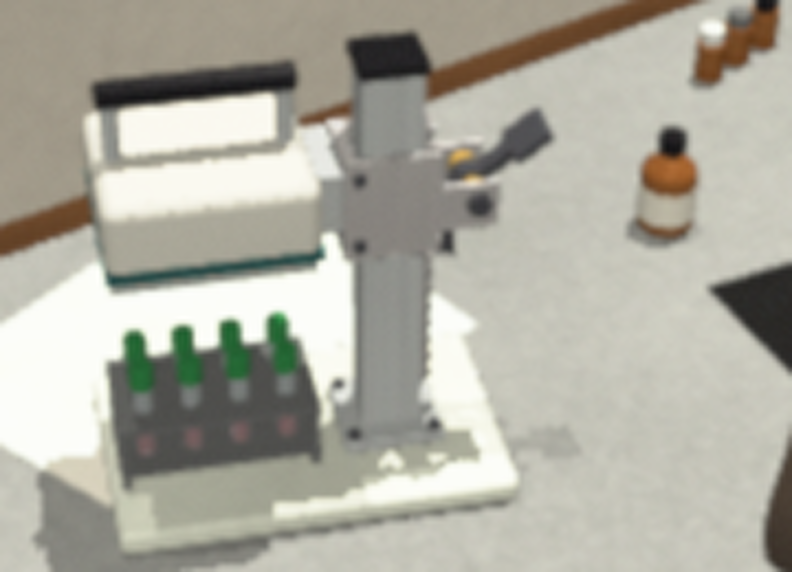

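The crops give stand, handle bar and rod corners, e.g. cap top corners in a.png (380,230)…(352,300), bar ends (90,152)/(302,237), and rod tip (253,112) and handle middle (227,404) in b.png. Next I fit the poses.

```bash
cat > h.py <<'E'
import numpy as np,pickle
from scipy.spatial.transform import Rotation as Ro
from scipy.optimize import least_squares
d=pickle.load(open("cam0.pkl","rb"))
def proj(n,X):
    r=d[n];c=r["K"]@(r["R"]@X+r["t"]);return c[:2]/c[2]
def px(o,s,p): return np.array(o)+(np.array(p)+.5)/s-.5
def back(n,uv,z):
    r=d[n];C=-r["R"].T@r["t"];v=r["R"].T@np.linalg.inv(r["K"])@[*uv,1];return C+v*(z-C[2])/v[2]
E
python3 - <<'E'
from h import *
A=("top",(225,120),5);S=("side",(220,135),4.4)
# cam, stand pt mm, moves, pixel
P=[(A,(18,20,313),0,(380,230)),(A,(18,-20,313),0,(462,262)),(A,(-18,-20,313),0,(435,333)),(A,(-18,20,313),0,(352,300)),
(A,(85,-75,18),0,(568,288)),(A,(-85,-75,18),0,(470,526)),(A,(0,182,217),1,(90,152)),(A,(0,58,217),1,(303,237)),
(S,(-18,20,313),0,(360,80)),(S,(-18,-20,313),0,(430,70)),(S,(18,-20,313),0,(417,33)),(S,(18,20,313),0,(348,40)),
(S,(0,182,217),1,(95,93)),(S,(0,58,217),1,(296,74)),(S,(-85,195,0),0,(122,551)),(S,(-85,-75,0),0,(518,493)),(S,(-27,-54,125),1,(480,206))]
T=[(A,17,(597,345)),(A,-17,(580,402)),(S,17,(540,110)),(S,-17,(552,138))]
def f(q):
    x,y,w,h,a=q;R=Ro.from_euler('z',w).as_matrix();e=[]
    for (n,o,s),p,m,u in P:
        p=np.array(p)/1e3+[0,0,m*h];e.append(proj(n,R@p+[x,y,0])-px(o,s,u))
    t=np.radians(30)+a
    for (n,o,s),X,u in T:
        p=np.array([X/1e3,-.054-.063*np.cos(t),.125+h+.063*np.sin(t)]);e.append(proj(n,R@p+[x,y,0])-px(o,s,u))
    return np.ravel(e)
x0=back("top",(306,175),.313)
b=least_squares(f,[x0[0],x0[1],-.4,.07,.05],loss='soft_l1')
print(b.x,np.degrees(b.x[2]));print(np.round(f(b.x).reshape(-1,2),1).tolist())
B=lambda p,z:back("top",px((380,185),6,p),z)
print("rod",[B(p,z)for p,z in(((227,404),.029),((253,112),.016),((235,318),.016))])
print("pad",[B(p,.003)for p in((122,55),(410,100),(355,555),(60,508))])
E
```

```text
[ 0.60341763  0.07140312 -0.39430459  0.08667748  0.11224161] -22.59198893518598
[[1.1, 0.4], [-1.0, -0.1], [-1.1, -1.6], [1.2, -1.0], [1.1, 0.4], [0.5, 0.8], [-0.5, -0.7], [0.4, 0.4], [0.5, -2.0], [-0.8, -1.2], [-0.8, 0.5], [0.6, 0.4], [-0.6, 0.9], [-0.1, 0.4], [-0.2, 2.8], [0.4, 2.7], [-0.3, -0.6], [0.6, 0.2], [-0.8, 0.3], [-0.0, -0.2], [0.5, -0.3]]
rod [array([ 0.41349011, -0.27579672,  0.029     ]), array([ 0.57013866, -0.29778577,  0.016     ]), array([ 0.4592106 , -0.28454334,  0.016     ])]
pad [array([ 0.60290977, -0.23024422,  0.003     ]), array([ 0.57880114, -0.38710422,  0.003     ]), array([ 0.33457675, -0.34759932,  0.003     ]), array([ 0.3586006 , -0.19107081,  0.003     ])]
```

```bash
cat > g.py <<'E'
# python3 g.py x y z yaw_deg : tool-frame shift (mm) and turn (deg) to a tool-down pose
import sys,numpy as np
from scipy.spatial.transform import Rotation as Ro
from plant import ctrl
s=ctrl.get_state();x,y,z,w=map(float,sys.argv[1:5])
R=Ro.from_quat(s["tcp_rot"]);T=Ro.from_euler('z',w,degrees=True)*Ro.from_euler('x',180,degrees=True)
d=np.array([x,y,z])-s["eef_pos"]
print("t",round(s["time"],2),"pos",s["eef_pos"].round(4),"F",s["contact_force"].round(1),"open",round(s["opening"],3),"ff",round(s["finger_force"],1))
print("turn",np.degrees((R.inv()*T).as_rotvec()).round(2),"shift now",(R.inv().apply(d)*1e3).round(1),"shift after turn",(T.inv().apply(d)*1e3).round(1))
E
python3 g.py .437 -.279 .1 -8
```

```text
t 0.1 pos [ 0.2514 -0.6258  0.2301] F [-0.3 -0.9 -0.1] open 1.0 ff 0.0
turn [-1.200e-01  1.000e-02  2.987e+01] shift now [ 301.4 -252.4  130.7] shift after turn [ 135.6 -369.3  130.1]
```

```bash
python3 -m creep '[{"rz":6,"grip":1},{"rz":6,"grip":1},{"rz":6,"grip":1},{"rz":6,"grip":1},{"rz":5.9,"rx":-0.12,"grip":1},{"x":13.6,"y":-37,"grip":1},{"x":13.6,"y":-37,"grip":1},{"x":13.6,"y":-37,"grip":1},{"x":13.6,"y":-37,"grip":1},{"x":13.6,"y":-37,"grip":1}]' 100; python3 -m creep '[{"x":13.6,"y":-37,"grip":1},{"x":13.6,"y":-37,"grip":1},{"x":13.6,"y":-37,"grip":1},{"x":13.6,"y":-37,"grip":1},{"x":13.6,"y":-37,"grip":1},{"z":30,"grip":1},{"z":30,"grip":1},{"z":30,"grip":1},{"z":30,"grip":1},{"z":10,"grip":1}]'; python3 g.py .437 -.279 .005 -8
```

```text
t 0.1 pos [ 0.2514 -0.6258  0.2301] F [-0.3 -0.9 -0.1] open 1.0 ff 0.0
turn [-1.200e-01  1.000e-02  2.987e+01] shift now [ 301.4 -252.2  225.7] shift after turn [ 135.6 -369.3  225.1]$[0]: bad value
$[0]: bad value
```

```bash
python3 -m creep '[{"x":0,"y":0,"z":0,"rx":0,"ry":0,"rz":6,"grip":1},{"x":0,"y":0,"z":0,"rx":0,"ry":0,"rz":6,"grip":1},{"x":0,"y":0,"z":0,"rx":0,"ry":0,"rz":6,"grip":1},{"x":0,"y":0,"z":0,"rx":0,"ry":0,"rz":6,"grip":1},{"x":0,"y":0,"z":0,"rx":-0.12,"ry":0,"rz":5.9,"grip":1},{"x":13.6,"y":-37,"z":0,"rx":0,"ry":0,"rz":0,"grip":1},{"x":13.6,"y":-37,"z":0,"rx":0,"ry":0,"rz":0,"grip":1},{"x":13.6,"y":-37,"z":0,"rx":0,"ry":0,"rz":0,"grip":1},{"x":13.6,"y":-37,"z":0,"rx":0,"ry":0,"rz":0,"grip":1},{"x":13.6,"y":-37,"z":0,"rx":0,"ry":0,"rz":0,"grip":1}]' 100; python3 g.py .437 -.279 .005 -8
```

```text
time: 0.93
eef_pos: [0.345, -0.4507, 0.2302]
tcp_rot: [0.998, -0.07, -0.0, 0.001]
contact_force: [0.5, 0.6, 0.5]
opening: 0.999
finger_force: 0.0
t 0.93 pos [ 0.345  -0.4507  0.2302] F [0.5 0.6 0.5] open 0.999 ff 0.0
turn [ 0.06  0.02 -0.06] shift now [  67.1 -183.2  225. ] shift after turn [  67.2 -182.9  225.2]
```

```bash
python3 -m creep '[{"x":13.5,"y":-37,"z":0,"rx":0,"ry":0,"rz":0,"grip":1},{"x":13.5,"y":-37,"z":0,"rx":0,"ry":0,"rz":0,"grip":1},{"x":13.5,"y":-37,"z":0,"rx":0,"ry":0,"rz":0,"grip":1},{"x":13.5,"y":-37,"z":0,"rx":0,"ry":0,"rz":0,"grip":1},{"x":13,"y":-35,"z":20,"rx":0,"ry":0,"rz":0,"grip":1},{"x":0,"y":0,"z":35,"rx":0,"ry":0,"rz":0,"grip":1},{"x":0,"y":0,"z":35,"rx":0,"ry":0,"rz":0,"grip":1},{"x":0,"y":0,"z":30,"rx":0,"ry":0,"rz":0,"grip":1},{"x":0,"y":0,"z":0,"rx":0,"ry":0,"rz":0,"grip":1},{"x":0,"y":0,"z":0,"rx":0,"ry":0,"rz":0,"grip":1}]'; python3 g.py .437 -.279 .005 -8
```

```text
time: 1.77
eef_pos: [0.4351, -0.2804, 0.1091]
tcp_rot: [0.998, -0.07, -0.002, -0.001]
contact_force: [-0.2, -0.6, 0.3]
opening: 1.001
finger_force: 0.0
t 1.77 pos [ 0.4351 -0.2804  0.1091] F [-0.2 -0.6  0.3] open 1.001 ff 0.0
turn [-0.05  0.23 -0.02] shift now [  2.1  -1.5 104.1] shift after turn [  1.7  -1.6 104.1]
```

```bash
python3 -m creep '[{"x":2,"y":-1.5,"z":25,"rx":0,"ry":0.2,"rz":0,"grip":1},{"x":0,"y":0,"z":25,"rx":0,"ry":0,"rz":0,"grip":1},{"x":0,"y":0,"z":25,"rx":0,"ry":0,"rz":0,"grip":1},{"x":0,"y":0,"z":18,"rx":0,"ry":0,"rz":0,"grip":1},{"x":0,"y":0,"z":11,"rx":0,"ry":0,"rz":0,"grip":1},{"x":0,"y":0,"z":0,"rx":0,"ry":0,"rz":0,"grip":1},{"x":0,"y":0,"z":0,"rx":0,"ry":0,"rz":0,"grip":0},{"x":0,"y":0,"z":0,"rx":0,"ry":0,"rz":0,"grip":0},{"x":0,"y":0,"z":0,"rx":0,"ry":0,"rz":0,"grip":0},{"x":0,"y":0,"z":0,"rx":0,"ry":0,"rz":0,"grip":0}]' 100; python3 g.py .437 -.279 .005 -8
```

```text
time: 2.6
eef_pos: [0.4396, -0.2815, 0.0085]
tcp_rot: [0.998, -0.07, 0.003, 0.002]
contact_force: [-0.7, 0.7, -0.7]
opening: 0.452
finger_force: 0.0
t 2.6 pos [ 0.4396 -0.2815  0.0085] F [-0.7  0.7 -0.7] open 0.452 ff 0.0
turn [ 0.22 -0.34 -0.02] shift now [-3.  -2.1  3.4] shift after turn [-2.9 -2.1  3.5]
```

```bash
python3 -m creep '[{"x":0,"y":0,"z":2,"rx":0,"ry":0,"rz":0,"grip":0},{"x":0,"y":0,"z":0,"rx":0,"ry":0,"rz":0,"grip":0},{"x":0,"y":0,"z":0,"rx":0,"ry":0,"rz":0,"grip":0},{"x":0,"y":0,"z":0,"rx":0,"ry":0,"rz":0,"grip":0},{"x":0,"y":0,"z":0,"rx":0,"ry":0,"rz":0,"grip":0},{"x":0,"y":0,"z":0,"rx":0,"ry":0,"rz":0,"grip":0},{"x":0,"y":0,"z":-4,"rx":0,"ry":0,"rz":0,"grip":0},{"x":0,"y":0,"z":-8,"rx":0,"ry":0,"rz":0,"grip":0},{"x":0,"y":0,"z":-10,"rx":0,"ry":0,"rz":0,"grip":0},{"x":0,"y":0,"z":-10,"rx":0,"ry":0,"rz":0,"grip":0}]' 100; python3 g.py .437 -.279 .24 -22.6
```

```text
time: 3.43
eef_pos: [0.4382, -0.2802, 0.0373]
tcp_rot: [0.998, -0.07, 0.001, 0.001]
contact_force: [-0.0, -0.8, -2.6]
opening: 0.284
finger_force: 98.2
t 3.43 pos [ 0.4382 -0.2802  0.0373] F [-0.  -0.8 -2.6] open 0.284 ff 98.2
turn [ 0.06 -0.16 14.58] shift now [  -0.8   -0.7 -202.7] shift after turn [  -1.6   -0.6 -202.7]
```

```bash
python3 -m creep '[{"x":0,"y":0,"z":-30,"rx":0,"ry":0,"rz":3,"grip":0},{"x":0,"y":0,"z":-30,"rx":0,"ry":0,"rz":3,"grip":0},{"x":0,"y":0,"z":-30,"rx":0,"ry":0,"rz":3,"grip":0},{"x":0,"y":0,"z":-30,"rx":0,"ry":0,"rz":3,"grip":0},{"x":0,"y":0,"z":-30,"rx":0,"ry":0,"rz":2.6,"grip":0},{"x":0,"y":-20,"z":0,"rx":0,"ry":0,"rz":0,"grip":0},{"x":0,"y":-30,"z":0,"rx":0,"ry":0,"rz":0,"grip":0},{"x":0,"y":-30,"z":0,"rx":0,"ry":0,"rz":0,"grip":0},{"x":0,"y":-30,"z":0,"rx":0,"ry":0,"rz":0,"grip":0},{"x":0,"y":-20,"z":0,"rx":0,"ry":0,"rz":0,"grip":0}]'; python3 g.py .479 -.039 .19 -22.6
```

```text
time: 4.27
eef_pos: [0.4884, -0.1579, 0.1876]
tcp_rot: [0.981, -0.196, 0.002, 0.001]
contact_force: [-0.4, -0.2, -3.0]
opening: 0.285
finger_force: 98.5
t 4.27 pos [ 0.4884 -0.1579  0.1876] F [-0.4 -0.2 -3. ] open 0.285 ff 98.5
turn [ 0.02 -0.26  0.02] shift now [ -54.3 -106.2   -2.7] shift after turn [ -54.4 -106.1   -2.4]
```

```bash
python3 -m creep '[{"x":-18,"y":-20,"z":0,"rx":0,"ry":0,"rz":0,"grip":0},{"x":-18,"y":-26,"z":0,"rx":0,"ry":0,"rz":0,"grip":0},{"x":-18,"y":-26,"z":0,"rx":0,"ry":0,"rz":0,"grip":0},{"x":0,"y":-20,"z":0,"rx":0,"ry":0,"rz":0,"grip":0},{"x":0,"y":-10,"z":0,"rx":0,"ry":0,"rz":0,"grip":0},{"x":0,"y":0,"z":0,"rx":0,"ry":0,"rz":0,"grip":0},{"x":0,"y":0,"z":0,"rx":0,"ry":0,"rz":0,"grip":0},{"x":0,"y":0,"z":0,"rx":0,"ry":0,"rz":0,"grip":0},{"x":0,"y":0,"z":0,"rx":0,"ry":0,"rz":0,"grip":0},{"x":0,"y":0,"z":0,"rx":0,"ry":0,"rz":0,"grip":0}]'; python3 g.py .479 -.039 .19 -22.6
python3 - <<'E'
from plant import optics
import cv2
s=optics.read_camera("side")["color"];t=optics.read_camera("top")["color"]
a=cv2.resize(s[135:255,240:400],(800,600),interpolation=cv2.INTER_CUBIC)
b=cv2.resize(t[130:250,250:410],(800,600),interpolation=cv2.INTER_CUBIC)
cv2.imwrite("pics/pre_s.png",a);cv2.imwrite("pics/pre_t.png",b)
E
```

```text
time: 5.1
eef_pos: [0.4775, -0.0463, 0.1864]
tcp_rot: [0.98, -0.197, 0.002, 0.001]
contact_force: [0.7, -0.0, -2.4]
opening: 0.278
finger_force: 98.6
t 5.1 pos [ 0.4775 -0.0463  0.1864] F [ 0.7 -0.  -2.4] open 0.278 ff 98.6
turn [ 0.08 -0.21 -0.12] shift now [-1.4 -7.3 -3.6] shift after turn [-1.4 -7.3 -3.6]
```

View pics/pre_s.png

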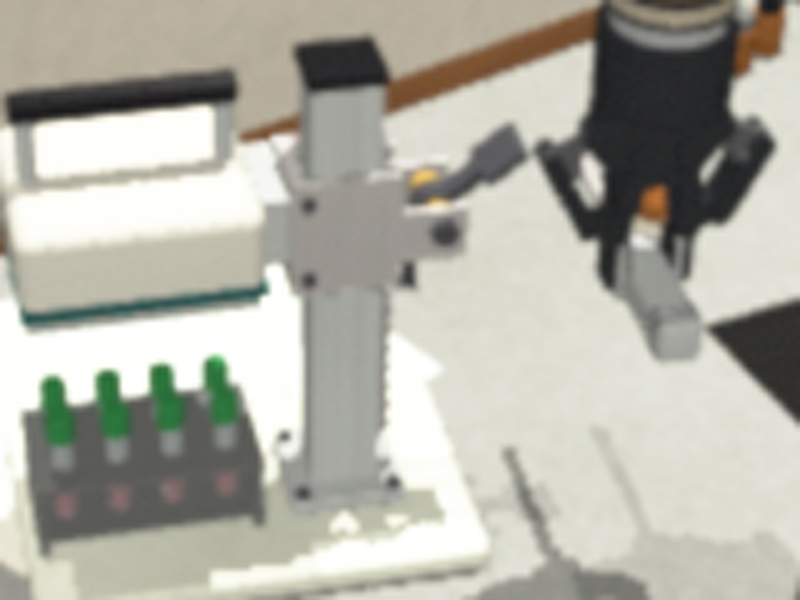

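View pics/pre_t.png

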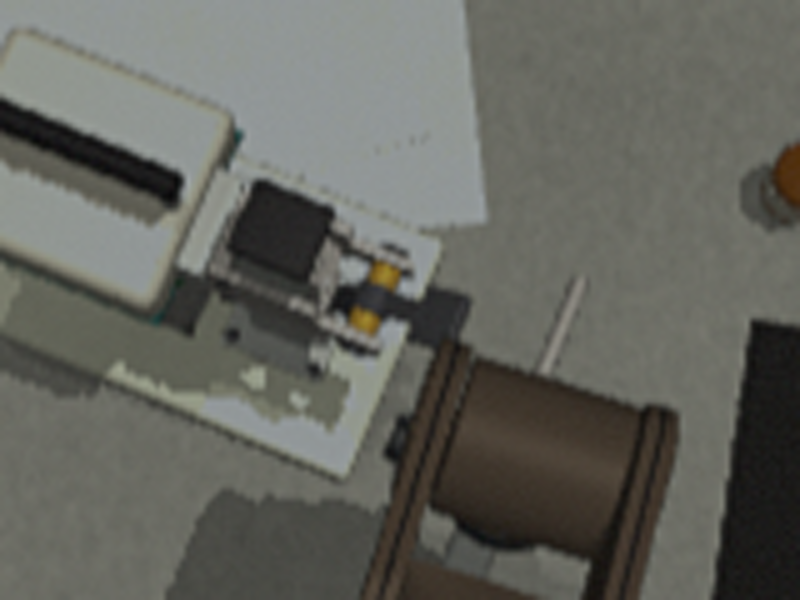

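The rod is held firmly, clear of the tab. Its tip in the top crop is at (583,280) and the tab end at (467,320). I'll check the tip against what I expect.

Run:
```python
from h import *
print(back("top",px((250,130),5,(583,278)),.197),back("top",px((250,130),5,(543,372)),.197))
p=np.array([.4775,-.0463]);w=np.radians(-22.6);R=np.array([[np.cos(w),-np.sin(w)],[np.sin(w),np.cos(w)]])
print(p+R@[.132,0], "stand frame of TCP",R.T@(p-[.6034,.0714]))
```

```text
[ 0.59789747 -0.09669535  0.197     ] [ 0.54406658 -0.07343531  0.197     ]
[ 0.59936375 -0.09702698] stand frame of TCP [-0.07100061 -0.15704462]
```

```bash
python3 -m creep '[{"x":0,"y":-10,"z":-5,"rx":0,"ry":0.2,"rz":0,"grip":0},{"x":0,"y":-15,"z":-8,"rx":0,"ry":0,"rz":0,"grip":0},{"x":0,"y":-15,"z":-8,"rx":0,"ry":0,"rz":0,"grip":0},{"x":0,"y":-8,"z":-4,"rx":0,"ry":0,"rz":0,"grip":0},{"x":0,"y":0,"z":0,"rx":0,"ry":0,"rz":0,"grip":0},{"x":0,"y":0,"z":0,"rx":0,"ry":0,"rz":0,"grip":0},{"x":0,"y":0,"z":0,"rx":0,"ry":0,"rz":0,"grip":0},{"x":0,"y":0,"z":0,"rx":0,"ry":0,"rz":0,"grip":0},{"x":0,"y":0,"z":0,"rx":0,"ry":0,"rz":0,"grip":0},{"x":0,"y":0,"z":0,"rx":0,"ry":0,"rz":0,"grip":0}]'
python3 - <<'E'
from plant import ctrl
import numpy as np
p=ctrl.get_state()["eef_pos"];w=np.radians(-22.6);R=np.array([[np.cos(w),-np.sin(w)],[np.sin(w),np.cos(w)]])
print(R.T@(p[:2]-[.6034,.0714]),p[2]+.010)
E
```

```text
time: 6.03
eef_pos: [0.4955, -0.0012, 0.211]
tcp_rot: [0.981, -0.196, 0.003, 0.001]
contact_force: [-0.1, -0.5, -2.0]
opening: 0.281
finger_force: 98.8
[-0.07167711 -0.10850191] 0.22096333753603084
```

```bash
python3 -m creep '[{"x":0,"y":-5,"z":-6,"rx":0,"ry":0,"rz":0,"grip":0},{"x":0,"y":-6,"z":-6,"rx":0,"ry":0,"rz":0,"grip":0},{"x":0,"y":-5,"z":-7,"rx":0,"ry":0,"rz":0,"grip":0},{"x":0,"y":-5,"z":-6,"rx":0,"ry":0,"rz":0,"grip":0},{"x":0,"y":-9,"z":-8,"rx":0,"ry":0,"rz":0,"grip":0},{"x":0,"y":-12,"z":-5,"rx":0,"ry":0,"rz":0,"grip":0},{"x":0,"y":-8,"z":-2,"rx":0,"ry":0,"rz":0,"grip":0},{"x":0,"y":-5,"z":0,"rx":0,"ry":0,"rz":0,"grip":0},{"x":0,"y":0,"z":0,"rx":0,"ry":0,"rz":0,"grip":0},{"x":0,"y":0,"z":0,"rx":0,"ry":0,"rz":0,"grip":0}]'
python3 - <<'E'
from plant import ctrl,optics
import numpy as np,cv2
p=ctrl.get_state()["eef_pos"];w=np.radians(-22.6);R=np.array([[np.cos(w),-np.sin(w)],[np.sin(w),np.cos(w)]])
print(R.T@(p[:2]-[.6034,.0714]),p[2]+.010)
s=optics.read_camera("side")["color"]
cv2.imwrite("pics/arc.png",cv2.resize(s[110:230,250:410],(800,600),interpolation=cv2.INTER_CUBIC))
E
```

```text
time: 6.87
eef_pos: [0.5165, 0.0505, 0.2508]
tcp_rot: [0.981, -0.196, 0.003, 0.001]
contact_force: [-1.1, 0.4, -2.0]
opening: 0.279
finger_force: 98.8
[-0.07216685 -0.05266458] 0.2607707055910585
```

View pics/arc.png

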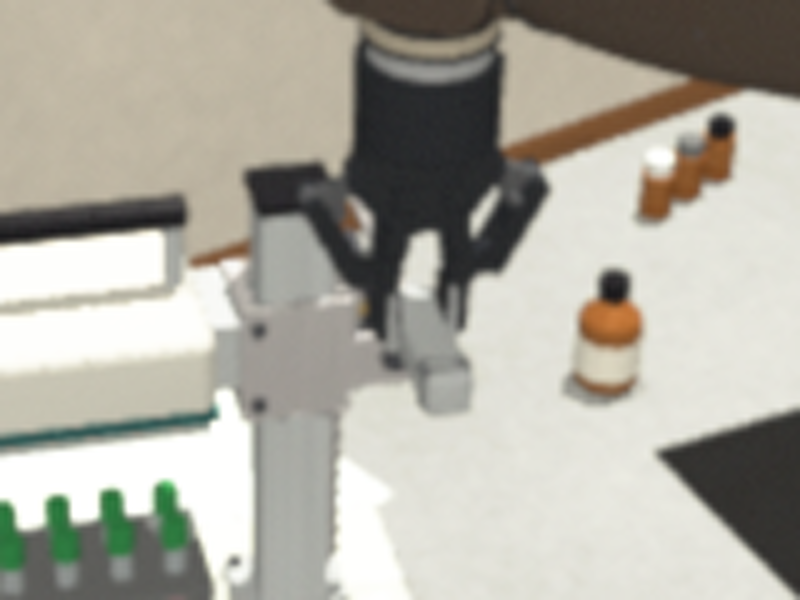

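The rod is at the end of its arc at (430,350). The pawl is hidden behind the fingers and the head is still up. I'll draw back along stand -y and look.

```bash
python3 -m creep '[{"x":0,"y":10,"z":0,"rx":0,"ry":0,"rz":0,"grip":0},{"x":0,"y":20,"z":0,"rx":0,"ry":0,"rz":0,"grip":0},{"x":0,"y":30,"z":0,"rx":0,"ry":0,"rz":0,"grip":0},{"x":0,"y":30,"z":0,"rx":0,"ry":0,"rz":0,"grip":0},{"x":0,"y":30,"z":0,"rx":0,"ry":0,"rz":0,"grip":0},{"x":0,"y":20,"z":0,"rx":0,"ry":0,"rz":0,"grip":0},{"x":0,"y":10,"z":0,"rx":0,"ry":0,"rz":0,"grip":0},{"x":0,"y":0,"z":0,"rx":0,"ry":0,"rz":0,"grip":0},{"x":0,"y":0,"z":0,"rx":0,"ry":0,"rz":0,"grip":0},{"x":0,"y":0,"z":0,"rx":0,"ry":0,"rz":0,"grip":0}]'
python3 - <<'E'
from plant import optics
import cv2
s=optics.read_camera("side")["color"]
cv2.imwrite("pics/thrown.png",cv2.resize(s[135:255,240:400],(800,600),interpolation=cv2.INTER_CUBIC))
E
python3 g.py .437 -.279 .15 -8
```

```text
time: 7.75
eef_pos: [0.4592, -0.0879, 0.2514]
tcp_rot: [0.981, -0.196, 0.004, 0.001]
contact_force: [-0.3, -0.3, -2.5]
opening: 0.278
finger_force: 98.9
t 7.8 pos [ 0.4593 -0.0877  0.2514] F [ 0.  -0.1 -2.2] open 0.287 ff 98.9
turn [  0.09  -0.41 -14.57] shift now [ 52.1 185.2 101.9] shift after turn [  4.6 192.6 101.4]
```

View pics/thrown.png

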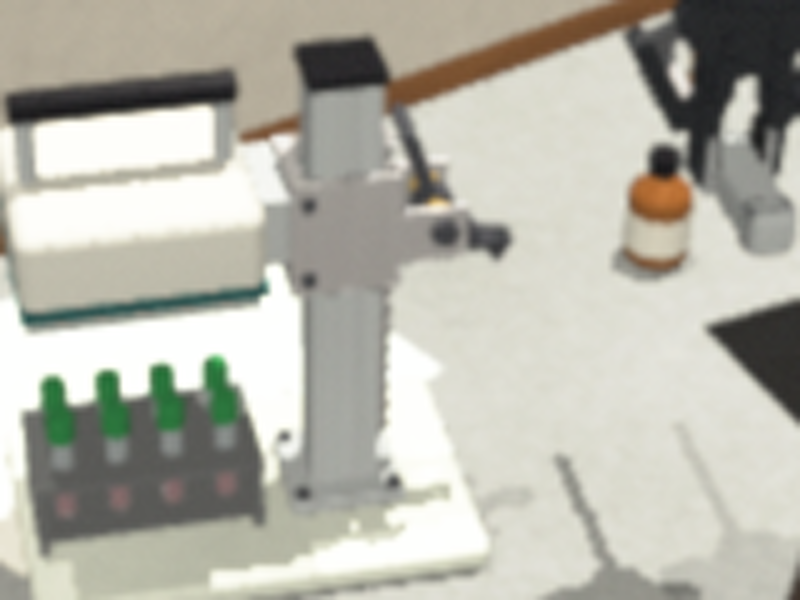

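The pawl is thrown right over: the tab leans on the column side at (412,140), the nose is out at (490,238), and the head height is unchanged. Now the rod goes back to the pad.

```bash
python3 -m creep '[{"x":0,"y":0,"z":0,"rx":0,"ry":-0.2,"rz":-5,"grip":0},{"x":0,"y":0,"z":0,"rx":0,"ry":-0.2,"rz":-5,"grip":0},{"x":0,"y":0,"z":0,"rx":0,"ry":0,"rz":-4.6,"grip":0},{"x":1,"y":30,"z":15,"rx":0,"ry":0,"rz":0,"grip":0},{"x":1,"y":35,"z":18,"rx":0,"ry":0,"rz":0,"grip":0},{"x":1,"y":35,"z":18,"rx":0,"ry":0,"rz":0,"grip":0},{"x":1,"y":35,"z":18,"rx":0,"ry":0,"rz":0,"grip":0},{"x":1,"y":35,"z":18,"rx":0,"ry":0,"rz":0,"grip":0},{"x":0,"y":22,"z":18,"rx":0,"ry":0,"rz":0,"grip":0},{"x":0,"y":0,"z":20,"rx":0,"ry":0,"rz":0,"grip":0}]'; python3 -m creep '[{"x":0,"y":0,"z":30,"rx":0,"ry":0,"rz":0,"grip":0},{"x":0,"y":0,"z":30,"rx":0,"ry":0,"rz":0,"grip":0},{"x":0,"y":0,"z":20,"rx":0,"ry":0,"rz":0,"grip":0},{"x":0,"y":0,"z":10,"rx":0,"ry":0,"rz":0,"grip":0},{"x":0,"y":0,"z":0,"rx":0,"ry":0,"rz":0,"grip":0},{"x":0,"y":0,"z":0,"rx":0,"ry":0,"rz":0,"grip":0},{"x":0,"y":0,"z":0,"rx":0,"ry":0,"rz":0,"grip":0},{"x":0,"y":0,"z":0,"rx":0,"ry":0,"rz":0,"grip":0},{"x":0,"y":0,"z":0,"rx":0,"ry":0,"rz":0,"grip":0},{"x":0,"y":0,"z":0,"rx":0,"ry":0,"rz":0,"grip":0}]'; python3 g.py .437 -.279 .007 -8
```

```text
time: 8.63
eef_pos: [0.438, -0.2832, 0.1269]
tcp_rot: [0.997, -0.071, 0.001, 0.003]
contact_force: [-0.2, 1.3, -2.1]
opening: 0.284
finger_force: 99.1
time: 9.47
eef_pos: [0.4378, -0.2802, 0.0381]
tcp_rot: [0.998, -0.07, 0.001, 0.002]
contact_force: [-0.5, -1.3, -2.2]
opening: 0.28
finger_force: 99.1
t 9.47 pos [ 0.4378 -0.2802  0.0381] F [-0.5 -1.3 -2.2] open 0.28 ff 99.1
turn [ 0.18 -0.12 -0.02] shift now [-1.  -1.2 31.1] shift after turn [-1.  -1.1 31.1]
```

```bash
python3 -m creep '[{"x":0,"y":0,"z":12,"rx":0,"ry":0,"rz":0,"grip":0},{"x":0,"y":0,"z":10,"rx":0,"ry":0,"rz":0,"grip":0},{"x":0,"y":0,"z":5,"rx":0,"ry":0,"rz":0,"grip":0},{"x":0,"y":0,"z":2,"rx":0,"ry":0,"rz":0,"grip":0},{"x":0,"y":0,"z":1,"rx":0,"ry":0,"rz":0,"grip":0},{"x":0,"y":0,"z":0.5,"rx":0,"ry":0,"rz":0,"grip":0},{"x":0,"y":0,"z":0,"rx":0,"ry":0,"rz":0,"grip":0},{"x":0,"y":0,"z":0,"rx":0,"ry":0,"rz":0,"grip":0},{"x":0,"y":0,"z":0,"rx":0,"ry":0,"rz":0,"grip":0},{"x":0,"y":0,"z":0,"rx":0,"ry":0,"rz":0,"grip":0}]' 40; python3 g.py .437 -.279 .007 -8
```

```text
time: 10.3
eef_pos: [0.4364, -0.2791, 0.0067]
tcp_rot: [0.998, -0.07, -0.002, -0.0]
contact_force: [-4.8, 3.3, 7.5]
opening: 0.284
finger_force: 100.6
t 10.3 pos [ 0.4364 -0.2791  0.0067] F [-4.8  3.3  7.5] open 0.284 ff 100.6
turn [-0.    0.18  0.  ] shift now [ 0.6 -0.2 -0.3] shift after turn [ 0.6 -0.2 -0.3]
```

On the pad (7.5 N upward). Release, lift.

```bash
python3 -m creep '[{"x":0,"y":0,"z":0,"rx":0,"ry":0,"rz":0,"grip":0.4},{"x":0,"y":0,"z":0,"rx":0,"ry":0,"rz":0,"grip":0.7},{"x":0,"y":0,"z":0,"rx":0,"ry":0,"rz":0,"grip":1},{"x":0,"y":0,"z":0,"rx":0,"ry":0,"rz":0,"grip":1},{"x":0,"y":0,"z":0,"rx":0,"ry":0,"rz":0,"grip":1},{"x":0,"y":0,"z":0,"rx":0,"ry":0,"rz":0,"grip":1},{"x":0,"y":0,"z":-10,"rx":0,"ry":0,"rz":0,"grip":1},{"x":0,"y":0,"z":-30,"rx":0,"ry":0,"rz":0,"grip":1},{"x":0,"y":0,"z":-40,"rx":0,"ry":0,"rz":0,"grip":1},{"x":0,"y":0,"z":-40,"rx":0,"ry":0,"rz":0,"grip":1}]'; python3 g.py .437 -.279 .4 67.4;python3 g.py .6495 .182 .4 67.4
```

```text
time: 11.13
eef_pos: [0.4364, -0.2787, 0.1272]
tcp_rot: [0.998, -0.07, -0.001, 0.0]
contact_force: [1.1, -0.6, 1.0]
opening: 0.998
finger_force: 0.0
t 11.13 pos [ 0.4364 -0.2787  0.1272] F [ 1.1 -0.6  1. ] open 0.998 ff 0.0
turn [-7.000e-02  1.100e-01 -7.543e+01] shift now [ 1.000e-01  3.000e-01 -2.728e+02] shift after turn [  -0.     0.7 -272.8]
t 11.13 pos [ 0.4364 -0.2787  0.1272] F [ 1.1 -0.6  1. ] open 0.998 ff 0.0
turn [-7.000e-02  1.100e-01 -7.543e+01] shift now [ 146.2 -485.9 -273.2] shift after turn [ 507.2   19.7 -272.8]
```

```bash
python3 -m creep '[{"x":0,"y":0,"z":-35,"rx":0,"ry":0,"rz":-6.8,"grip":1},{"x":0,"y":0,"z":-35,"rx":0,"ry":0,"rz":-6.8,"grip":1},{"x":0,"y":0,"z":-35,"rx":0,"ry":0,"rz":-6.8,"grip":1},{"x":0,"y":0,"z":-35,"rx":0,"ry":0,"rz":-6.8,"grip":1},{"x":0,"y":0,"z":-35,"rx":0,"ry":0,"rz":-6.8,"grip":1},{"x":0,"y":0,"z":-35,"rx":0,"ry":0,"rz":-6.8,"grip":1},{"x":0,"y":0,"z":-35,"rx":0,"ry":0,"rz":-6.8,"grip":1},{"x":0,"y":0,"z":-28,"rx":0,"ry":0,"rz":-6.8,"grip":1},{"x":0,"y":0,"z":0,"rx":0,"ry":0,"rz":-6.8,"grip":1},{"x":0,"y":0,"z":0,"rx":0,"ry":0,"rz":-6.8,"grip":1}]'; python3 g.py .6495 .182 .4 67.4
```

```text
time: 11.97
eef_pos: [0.4375, -0.2792, 0.4036]
tcp_rot: [0.865, 0.502, 0.0, 0.004]
contact_force: [0.5, 0.4, -0.9]
opening: 0.998
finger_force: 0.0
t 11.97 pos [ 0.4375 -0.2792  0.4036] F [ 0.5  0.4 -0.9] open 0.998 ff 0.0
turn [ 0.41  0.21 -7.08] shift now [505.7 -44.3   1.6] shift after turn [507.3  18.5   3.6]
```

```bash
python3 -m creep '[{"x":0,"y":0,"z":0,"rx":0.2,"ry":0,"rz":-7.1,"grip":1},{"x":30,"y":0,"z":0,"rx":0,"ry":0,"rz":0,"grip":1},{"x":38,"y":2,"z":0,"rx":0,"ry":0,"rz":0,"grip":1},{"x":38,"y":2,"z":0,"rx":0,"ry":0,"rz":0,"grip":1},{"x":38,"y":2,"z":0,"rx":0,"ry":0,"rz":0,"grip":1},{"x":38,"y":2,"z":0,"rx":0,"ry":0,"rz":0,"grip":1},{"x":38,"y":2,"z":0,"rx":0,"ry":0,"rz":0,"grip":1},{"x":38,"y":2,"z":0,"rx":0,"ry":0,"rz":0,"grip":1},{"x":38,"y":2,"z":0,"rx":0,"ry":0,"rz":0,"grip":1},{"x":38,"y":2,"z":0,"rx":0,"ry":0,"rz":0,"grip":1}]'; python3 -m creep '[{"x":38,"y":2,"z":0,"rx":0,"ry":0,"rz":0,"grip":1},{"x":38,"y":0,"z":0,"rx":0,"ry":0,"rz":0,"grip":1},{"x":38,"y":0,"z":0,"rx":0,"ry":0,"rz":0,"grip":1},{"x":38,"y":0,"z":0,"rx":0,"ry":0,"rz":0,"grip":1},{"x":20,"y":0,"z":0,"rx":0,"ry":0,"rz":0,"grip":1},{"x":0,"y":0,"z":0,"rx":0,"ry":0,"rz":0,"grip":1},{"x":0,"y":0,"z":0,"rx":0,"ry":0,"rz":0,"grip":1},{"x":0,"y":0,"z":0,"rx":0,"ry":0,"rz":0,"grip":1},{"x":0,"y":0,"z":0,"rx":0,"ry":0,"rz":0,"grip":1},{"x":0,"y":0,"z":0,"rx":0,"ry":0,"rz":0,"grip":1}]'; python3 g.py .6495 .182 .285 67.4
```

```text
time: 12.8
eef_pos: [0.5821, 0.0244, 0.3997]
tcp_rot: [0.833, 0.553, -0.001, -0.0]
contact_force: [0.7, -0.0, -0.5]
opening: 1.002
finger_force: 0.0
time: 13.63
eef_pos: [0.6507, 0.1788, 0.3992]
tcp_rot: [0.834, 0.552, -0.001, -0.001]
contact_force: [0.1, -0.0, 0.6]
opening: 1.002
finger_force: 0.0
t 13.63 pos [0.6507 0.1788 0.3992] F [ 0.1 -0.   0.6] open 1.002 ff 0.0
turn [-0.13  0.08 -0.42] shift now [  2.7  -2.1 114.2] shift after turn [  2.5  -2.3 114.2]
```

```bash
python3 -m creep '[{"x":2,"y":-2,"z":20,"rx":0,"ry":0,"rz":-0.4,"grip":1},{"x":0,"y":0,"z":30,"rx":0,"ry":0,"rz":0,"grip":1},{"x":0,"y":0,"z":30,"rx":0,"ry":0,"rz":0,"grip":1},{"x":0,"y":0,"z":22,"rx":0,"ry":0,"rz":0,"grip":1},{"x":0,"y":0,"z":12,"rx":0,"ry":0,"rz":0,"grip":1},{"x":0,"y":0,"z":0,"rx":0,"ry":0,"rz":0,"grip":1},{"x":0,"y":0,"z":0,"rx":0,"ry":0,"rz":0,"grip":0.5},{"x":0,"y":0,"z":0,"rx":0,"ry":0,"rz":0,"grip":0},{"x":0,"y":0,"z":0,"rx":0,"ry":0,"rz":0,"grip":0},{"x":0,"y":0,"z":0,"rx":0,"ry":0,"rz":0,"grip":0}]' 60; python3 -m creep '[{"x":0,"y":0,"z":0,"rx":0,"ry":0,"rz":0,"grip":0},{"x":0,"y":0,"z":0,"rx":0,"ry":0,"rz":0,"grip":0},{"x":0,"y":0,"z":0,"rx":0,"ry":0,"rz":0,"grip":0},{"x":0,"y":0,"z":0,"rx":0,"ry":0,"rz":0,"grip":0},{"x":0,"y":0,"z":0,"rx":0,"ry":0,"rz":0,"grip":0},{"x":0,"y":0,"z":0,"rx":0,"ry":0,"rz":0,"grip":0},{"x":0,"y":0,"z":0,"rx":0,"ry":0,"rz":0,"grip":0},{"x":0,"y":0,"z":0,"rx":0,"ry":0,"rz":0,"grip":0},{"x":0,"y":0,"z":0,"rx":0,"ry":0,"rz":0,"grip":0},{"x":0,"y":0,"z":0,"rx":0,"ry":0,"rz":0,"grip":0}]'
```

```text
time: 14.47
eef_pos: [0.6503, 0.1827, 0.287]
tcp_rot: [0.832, 0.555, 0.0, 0.0]
contact_force: [0.1, -0.6, -0.3]
opening: 0.455
finger_force: 0.0
time: 15.3
eef_pos: [0.6516, 0.182, 0.2861]
tcp_rot: [0.832, 0.555, 0.001, 0.001]
contact_force: [4.1, -1.7, 0.7]
opening: 0.184
finger_force: 58.5
```

```bash
python3 -m creep '[{"x":0,"y":0,"z":3,"rx":0,"ry":0,"rz":0,"grip":0},{"x":0,"y":0,"z":6,"rx":0,"ry":0,"rz":0,"grip":0},{"x":0,"y":0,"z":8,"rx":0,"ry":0,"rz":0,"grip":0},{"x":0,"y":0,"z":8,"rx":0,"ry":0,"rz":0,"grip":0},{"x":0,"y":0,"z":8,"rx":0,"ry":0,"rz":0,"grip":0},{"x":0,"y":0,"z":8,"rx":0,"ry":0,"rz":0,"grip":0},{"x":0,"y":0,"z":8,"rx":0,"ry":0,"rz":0,"grip":0},{"x":0,"y":0,"z":8,"rx":0,"ry":0,"rz":0,"grip":0},{"x":0,"y":0,"z":6,"rx":0,"ry":0,"rz":0,"grip":0},{"x":0,"y":0,"z":5,"rx":0,"ry":0,"rz":0,"grip":0}]'; python3 -m creep '[{"x":0,"y":0,"z":4,"rx":0,"ry":0,"rz":0,"grip":0},{"x":0,"y":0,"z":4,"rx":0,"ry":0,"rz":0,"grip":0},{"x":0,"y":0,"z":3,"rx":0,"ry":0,"rz":0,"grip":0},{"x":0,"y":0,"z":2,"rx":0,"ry":0,"rz":0,"grip":0},{"x":0,"y":0,"z":1,"rx":0,"ry":0,"rz":0,"grip":0},{"x":0,"y":0,"z":0,"rx":0,"ry":0,"rz":0,"grip":0},{"x":0,"y":0,"z":0,"rx":0,"ry":0,"rz":0,"grip":0},{"x":0,"y":0,"z":0,"rx":0,"ry":0,"rz":0,"grip":0},{"x":0,"y":0,"z":0,"rx":0,"ry":0,"rz":0,"grip":0},{"x":0,"y":0,"z":0,"rx":0,"ry":0,"rz":0,"grip":0}]'
```

```text
time: 16.13
eef_pos: [0.6516, 0.182, 0.2178]
tcp_rot: [0.832, 0.555, 0.002, 0.002]
contact_force: [6.0, -1.8, 4.7]
opening: 0.191
finger_force: 58.9
time: 16.97
eef_pos: [0.6516, 0.182, 0.2039]
tcp_rot: [0.832, 0.555, 0.002, 0.002]
contact_force: [7.0, -1.3, 2.2]
opening: 0.19
finger_force: 58.8
```

```bash
python3 -m creep '[{"x":0,"y":0,"z":1.5,"rx":0,"ry":0,"rz":0,"grip":0},{"x":0,"y":0,"z":1.5,"rx":0,"ry":0,"rz":0,"grip":0},{"x":0,"y":0,"z":1,"rx":0,"ry":0,"rz":0,"grip":0},{"x":0,"y":0,"z":1,"rx":0,"ry":0,"rz":0,"grip":0},{"x":0,"y":0,"z":1,"rx":0,"ry":0,"rz":0,"grip":0},{"x":0,"y":0,"z":0,"rx":0,"ry":0,"rz":0,"grip":0},{"x":0,"y":0,"z":0,"rx":0,"ry":0,"rz":0,"grip":0},{"x":0,"y":0,"z":0,"rx":0,"ry":0,"rz":0,"grip":0},{"x":0,"y":0,"z":0,"rx":0,"ry":0,"rz":0,"grip":0},{"x":0,"y":0,"z":0,"rx":0,"ry":0,"rz":0,"grip":0}]'
```

```text
time: 17.8
eef_pos: [0.6517, 0.182, 0.2018]
tcp_rot: [0.832, 0.555, 0.002, 0.002]
contact_force: [2.2, -3.2, 12.7]
opening: 0.191
finger_force: 59.8
```

```bash
python3 -m creep '[{"x":0,"y":0,"z":1,"rx":0,"ry":0,"rz":0,"grip":0},{"x":0,"y":0,"z":1,"rx":0,"ry":0,"rz":0,"grip":0},{"x":0,"y":0,"z":0,"rx":0,"ry":0,"rz":0,"grip":0},{"x":0,"y":0,"z":0,"rx":0,"ry":0,"rz":0,"grip":0},{"x":0,"y":0,"z":0,"rx":0,"ry":0,"rz":0,"grip":0},{"x":0,"y":0,"z":0,"rx":0,"ry":0,"rz":0,"grip":0},{"x":0,"y":0,"z":0,"rx":0,"ry":0,"rz":0,"grip":0},{"x":0,"y":0,"z":0,"rx":0,"ry":0,"rz":0,"grip":0},{"x":0,"y":0,"z":0,"rx":0,"ry":0,"rz":0,"grip":0},{"x":0,"y":0,"z":0,"rx":0,"ry":0,"rz":0,"grip":0}]'
```

```text
time: 18.63
eef_pos: [0.6517, 0.1821, 0.2018]
tcp_rot: [0.832, 0.555, 0.002, 0.002]
contact_force: [-1.7, -4.6, 17.3]
opening: 0.188
finger_force: 60.3
```

It is on a firm stop. I'll unload, open and lift off.

```bash
python3 -m creep '[{"x":0,"y":0,"z":-2,"rx":0,"ry":0,"rz":0,"grip":0},{"x":0,"y":0,"z":0,"rx":0,"ry":0,"rz":0,"grip":0.3},{"x":0,"y":0,"z":0,"rx":0,"ry":0,"rz":0,"grip":0.6},{"x":0,"y":0,"z":0,"rx":0,"ry":0,"rz":0,"grip":1},{"x":0,"y":0,"z":0,"rx":0,"ry":0,"rz":0,"grip":1},{"x":0,"y":0,"z":0,"rx":0,"ry":0,"rz":0,"grip":1},{"x":0,"y":0,"z":0,"rx":0,"ry":0,"rz":0,"grip":1},{"x":0,"y":0,"z":-10,"rx":0,"ry":0,"rz":0,"grip":1},{"x":0,"y":0,"z":-20,"rx":0,"ry":0,"rz":0,"grip":1},{"x":0,"y":0,"z":-30,"rx":0,"ry":0,"rz":0,"grip":1}]'; python3 -m creep '[{"x":0,"y":0,"z":-35,"rx":0,"ry":0,"rz":0,"grip":1},{"x":0,"y":0,"z":-35,"rx":0,"ry":0,"rz":0,"grip":1},{"x":0,"y":0,"z":-35,"rx":0,"ry":0,"rz":0,"grip":1},{"x":0,"y":0,"z":-30,"rx":0,"ry":0,"rz":0,"grip":1},{"x":0,"y":0,"z":0,"rx":0,"ry":0,"rz":0,"grip":1},{"x":0,"y":0,"z":0,"rx":0,"ry":0,"rz":0,"grip":1},{"x":0,"y":0,"z":0,"rx":0,"ry":0,"rz":0,"grip":1},{"x":0,"y":0,"z":0,"rx":0,"ry":0,"rz":0,"grip":1},{"x":0,"y":0,"z":0,"rx":0,"ry":0,"rz":0,"grip":1},{"x":0,"y":0,"z":0,"rx":0,"ry":0,"rz":0,"grip":1}]'
python3 - <<'E'
from plant import optics
import cv2,numpy as np
s=optics.read_camera("side")["color"];t=optics.read_camera("top")["color"]
a=cv2.resize(s[120:260,220:400],(720,560),interpolation=cv2.INTER_CUBIC)
cv2.imwrite("pics/end.png",a);cv2.imwrite("pics/end_t.png",t)
import pickle
d=pickle.load(open("cam0.pkl","rb"))["top"]["color"]
diff=np.abs(t[195:275,395:445].astype(int)-d[195:275,395:445]).max(2);print("pad region pixels changed",(diff>40).sum())
E
```

```text
time: 19.47
eef_pos: [0.6476, 0.1825, 0.2537]
tcp_rot: [0.832, 0.555, -0.005, -0.002]
contact_force: [0.5, 0.2, 0.3]
opening: 0.999
finger_force: 0.0
time: 20.3
eef_pos: [0.6494, 0.1826, 0.3894]
tcp_rot: [0.832, 0.555, -0.003, -0.002]
contact_force: [-0.3, -0.3, 0.1]
opening: 0.999
finger_force: 0.0
pad region pixels changed 36
```

View pics/end.png

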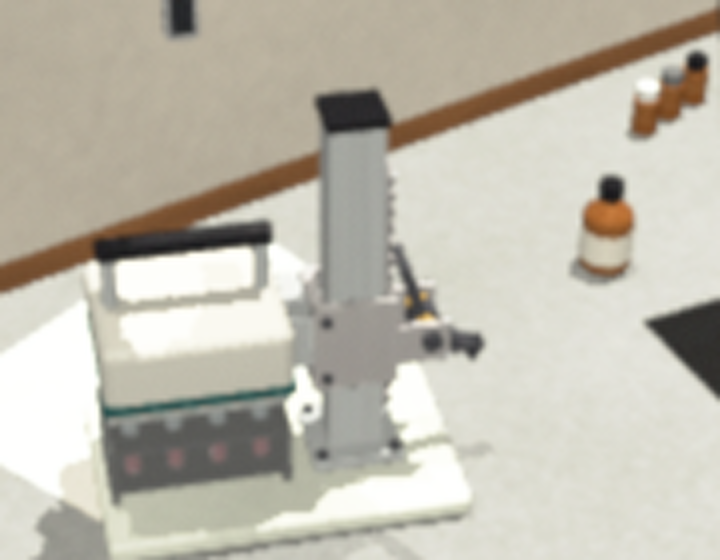

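The head is down over the caps (bar at (98,247)–(270,232)), the pawl is still thrown at (405,270), and the top view shows the rod on the pad with almost no change. Handing in.

```bash
python3 -c "
from plant import sign_off
print(sign_off())"
```

```text
the job is handed in; nothing more can be done
None
```

I threw the pawl over with the rod, laid the rod back on the pad, drew the head down to a firm stop over the caps, and handed the job in at about 20 s; no verdict came back.

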